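# Unpin the air box, open its lid and shut the ball valve

### The job

The bench's compressed-air box must be shut off before a hose is coupled to it: draw the retaining pin out of the hasp staple and lay it down on the bench beside or in front of the box, swing the lid right back so that it stays open by itself, and turn the valve lever inside to fully shut, across the pipe against its stop. Do not shift the tools lying round the box.

Things in the scene. Friction and masses are not known exactly. Their poses are not given: they have to be found in the camera images.
- air_box: grey sheet-steel box fixed to the bench, 130 (x) x 180 (y) x 100 mm, walls 2.5 mm; origin: centre of its underside. x points from its front (hasp) to its back (hinge), y along the pipe. Flat grey lid, top 104 mm above the bench, 188 mm wide. Pipe ends stick out along y to 121 mm from the origin, 42 mm above the bench; inside, pipe and brass valve body run along y, up to 60 mm high
- staple_eye (a point): centre of the opening of the staple: an upright loop of 6 mm steel bar fixed 16 mm ahead of the box's front wall, standing up through a slot in the lid's hasp strap. Opening 15 mm wide (y), 13 mm high above the strap. The pin passes through it along the box's x axis and holds the lid shut
- pin_handle (a point): centre of the handle of the loose retaining pin (about 80 g); x axis along the pin, handle to tip. Handle: dark hollow metal block 36 mm long, 17 mm wide (y), 14 mm thick, ends up to 22 mm wide, 44 mm over all. At the start it sticks out in front of the box about 112 mm above the bench, the shank level in the staple; it comes free by a straight pull of 35 mm along its axis, away from the box
- pin_tip (a point): tip of the pin's round shank (10 mm diameter), 81 mm from the handle's centre; at the start 22 to 29 mm behind the staple, just above the lid
- hasp_lip (a point): centre of the rolled lip at the front end of the hasp strap; the strap is fixed to the lid, the lip is the lid's handle: dark steel roll, 12 mm diameter, 40 mm long along the box's y axis, 39 mm ahead of the front wall, 100 mm above the bench when shut, free space below. It can be pinched over its two ends (fingers closing along y); the lid then pivots between the pads
- lid_hinge (a point): middle of the lid's hinge line, at the back upper edge of the box (100 mm above the bench); the line runs along the box's y axis, 172 mm from the hasp lip
- lid (a joint): lid angle in rad: 0 shut, 1.57 upright, 1.92 leaning back on its stop. A plain loose hinge: let go short of upright the lid (0.4 kg) falls shut; beyond 1.66 it falls back on its stop and stays open
- valve_axis (a point): point on the vertical turning axis of the valve lever, at the lever's mid height, 78 mm above the bench and 22 mm below the box's rim
- lever_sleeve (a point): middle of the black sleeve on the valve lever, 37 mm from the turning axis; the sleeve is 36 mm long, 17 mm wide and 11 mm thick, its end 55 mm from the axis. The lever lies level inside the box at 78 mm above the bench, under the shut lid
- valve_lever (a joint): valve lever angle in rad: 0 open (lever along the pipe, towards the box's +y), 1.571 fully shut (across the pipe, pointing to the box's front, -x, against a hard stop). It turns counter-clockwise seen from above to shut, stays where it is left and needs about 5 N at the sleeve. It starts below 0.4
- wrench: bystander: plain steel adjustable wrench, 203 mm long along its y axis, lying in front of the box on its -y side; origin at the centre of its underside
- screwdriver: bystander: stubby screwdriver, green handle, 150 mm long along its y axis, lying beside the box on its -y side; origin at the centre of its underside
- padlock: bystander: brass padlock with shut shackle, 42 x 74 x 18 mm, lying in front of the box on its +y side; origin at the centre of its underside
Things that resemble listed ones, but are neither listed nor needed, are in the scene too. Leave any purple look-alike of the part that bears pin_handle alone.

How it is judged:
On the way, in this order (a step that is already met when the one before it is completed fails the run):
1. the pin is drawn clear of the staple (distance between pin_tip and staple_eye above 0.015 m and distance between pin_handle and staple_eye above 0.09 m), for 0.2 s.
2. the lid is swung back past upright (value of joint lid above 1.7 rad), for 0.2 s.
3. the valve lever is at its shut stop (value of joint valve_lever above 1.5 rad), for 0.2 s.
At the end, for the whole second after the job is handed in: The pin lies at rest flat on the bench, outside the box (handle and tip below 25 mm height); the lid stands open by itself beyond 1.70 rad; the valve lever is beyond 1.50 rad, across the pipe at its stop (height (world z) of pin_handle between 0 and 0.025 m and height (world z) of pin_tip between 0 and 0.025 m and (x of pin_handle in the frame of air_box below -0.08 m or x of pin_handle in the frame of air_box above 0.08 m or y of pin_handle in the frame of air_box below -0.105 m or y of pin_handle in the frame of air_box above 0.105 m) and linear speed of pin below 0.02 m/s and value of joint lid above 1.7 rad and value of joint valve_lever above 1.5 rad); the robot touches nothing.
It fails at once if a tool lying round the box is shifted more than 25 mm (distance of any of wrench, screwdriver, padlock from where it was at the start of the episode above 0.025 m).
It fails at once if the pin is dropped from a height (falls faster than 1.7 m/s) (linear speed of pin above 1.7 m/s).
It also fails if it takes over 69 s, if anything falls off the work surface, if the arm or the gripper's body presses on something with over 40 N, if the wrist force passes 120 N, or if a joint passes its speed limit or range.

### The arm

A 7-joint arm with a two-finger parallel gripper is mounted at the origin on the work surface; the furniture and walls round the work are solid. World frame = base frame: x ahead of the robot, y to its left, z up, the work surface at z = 0. Lengths are in m, angles in rad, forces in N, time in s.
With the tool pointing down it reaches from about 0.425 to 0.925 m from the base axis. Payload 6.8 kg.
Tool frame: the origin (TCP) lies on the front face of the gripper's body, between the roots of the fingers; the fingertips stand 73 mm ahead of it and the grasp point (between the pads) lies 54 mm ahead of it (env.nose_length is the distance from the TCP to the fingertips, in m); z points along the fingers, y is the line along which they close (so a half turn about z gives the same grasp; the last joint's range is limited). The gripper opens to 85 mm and grips with 20 to 120 N. Pads are 22 mm wide; open, the fingers measure 114 mm over their backs; the gripper's body (76 mm by 85 mm) begins 54 mm behind the grasp point. The pads swing forward as they close: fully open they stand 13 mm farther back than shut.
Start: joints at [-1.243, 0.477, 0.022, 1.555, -0.011, 1.109, -0.083], TCP at [0.285, 0.612, 0.304] pointing down, gripper open.
Joint ranges: [-2.96, 2.96], [-0.34, 2.1], [-1.41, 1.46], [0.24, 2.44], [-1.37, 4.51], [0.17, 1.92], [-2.96, 2.96]. Speed limits (rad/s): [2.39, 2.39, 3.14, 3.14, 3.14, 3.14, 3.14].

### API

Orientations are given as a unit quaternion [w, x, y, z].
In Python, from cell import env, kin, camera, calibration, job gives the robot as it stands. The module is installed in compiled form; this text tells all that it offers. Calls block until the motion is done:
- env.reach(position, orientation): joint-space move of the TCP to a pose.
- env.movel(position, velocity=0.15, rot=None, stop_force=None): straight line of the TCP; rot=None keeps the orientation; velocity is the mean speed in m/s. With stop_force (N) it stops when the force on the tool has changed by that much, and returns True; else False.
- env.goto_joints(angles): joint-space move.
- env.grip(opening, f_grip=None): finger opening in m; f_grip is the grip in N (None keeps the last); returns when the fingers have stopped.
- env.dwell(seconds).
- kin.inverse_kinematics(position, orientation): joint angles nearest the present ones, or None.
- env.get_state(): the state.
- camera(name): name is "side" or "top" or "wrist"; returns (picture, depth): 420x560x3 uint8, blue, green, red; 420x560 float32, m along the optical axis (not along the pixel's ray), 0 where there is no reading.
- calibration(name): a dict with "fx", "fy", "cx", "cy" (pixels), "k1" (the pictures are not rectified: a ray, as slopes to the right and down, at radius r is drawn at 1 + k1 r^2 times it, then the intrinsics apply), "rvec" (rotation vector, rad) and "tvec" (3), from world to camera coordinates, as OpenCV has them. Camera axes: x right, y down, z forward; pixel columns grow to the right and rows downward; lengths in m; the calibration is good to about 2 mm. A picture is of the moment at which its call begins: read the wrist's pose just before it. calibration takes no time and is no camera call; for the wrist camera it gives the pose at the moment of the call.
A pose or a line that the arm cannot do raises env.PlanningError and nothing moves.
- job.job_done(): hands the job in; it is judged then, once.
The state is a dict: "time": time; "qpos": joint angles; "joint_velocities": joint speeds; "joint_torque": joint torques, N m; "tcp_pos": TCP position; "orientation": TCP orientation; "force": force on the tool from outside, world axes, zero at the start; "torque": the same for the moment, N m; "opening": finger opening in m; "gripper_force": force on a finger pad.
Only numpy, scipy, OpenCV 4.12 (cv2) and the standard library are available. Lean on these libraries where they do the work, as an engineer would, in place of code of your own. Each camera call takes 0.05 s, during which the arm holds its last target. There are 200 camera calls.

## Working session

There is one attempt and no reset: what is moved stays moved. The work goes in short steps, each a Python script; the robot and the scene stay as the last script left them, time stands still between calls to the robot, and variables do not carry over. Pictures are saved under pics/ and viewed, at most 10 in all, crops included, and the job is handed in when it is done.

```bash
mkdir -p pics
cat > h.py <<'E'
import numpy as np, cv2
from cell import env, kin, camera, calibration, job
from scipy.spatial.transform import Rotation as R
def cal(n):
    c=calibration(n); return c,R.from_rotvec(np.array(c["rvec"]).ravel()).as_matrix(),np.array(c["tvec"]).ravel()
def rays(c,uv):
    uv=np.atleast_2d(np.array(uv,float)); d=np.stack([(uv[:,0]-c["cx"])/c["fx"],(uv[:,1]-c["cy"])/c["fy"]],1); s=d.copy()
    for _ in range(10): s=d/(1+c["k1"]*(s**2).sum(1,keepdims=True))
    return np.c_[s,np.ones(len(s))]
def onplane(C,uv,z):
    c,M,t=C; w=rays(c,uv)@M; o=-M.T@t
    return o+w*((z-o[2])/w[:,2])[:,None]
def cloud(C,depth):
    c,M,t=C; h,w=depth.shape; v,u=np.mgrid[:h,:w]
    P=rays(c,np.c_[u.ravel(),v.ravel()])*depth.ravel()[:,None]
    return ((P-t)@M).reshape(h,w,3)
def proj(C,P):
    c,M,t=C; p=np.atleast_2d(P)@M.T+t; s=p[:,:2]/p[:,2:]; s=s*(1+c["k1"]*(s**2).sum(1,keepdims=True))
    return s*[c["fx"],c["fy"]]+[c["cx"],c["cy"]]
def q(yaw,tilt=0): # tool down, closing line (tool y) at angle yaw in the plane... 
    z=np.array([0,0,-1.]); y=np.array([np.cos(yaw),np.sin(yaw),0]); x=np.cross(y,z)
    return quat(np.c_[x,y,z])
def quat(M):
    a=R.from_matrix(M).as_quat(); return np.r_[a[3],a[:3]]
E
python3 - <<'E'
from h import *
for n in("top","side"):
    C=cal(n); im,d=camera(n); cv2.imwrite(f"pics/{n}0.png",im); np.savez(f"{n}0.npz",im=im,P=cloud(C,d),d=d); print(n,-C[1].T@C[2],C[1][2])
print(env.get_state()["time"])
E
```

```text
top [ 0.47809327 -0.04015055  1.16914097] [ 0.05343957  0.01501577 -0.99845818]
side [ 0.1192036  -0.71475864  0.51258997] [ 0.46002574  0.74592352 -0.48163724]
0.1
```

View pics/top0.png

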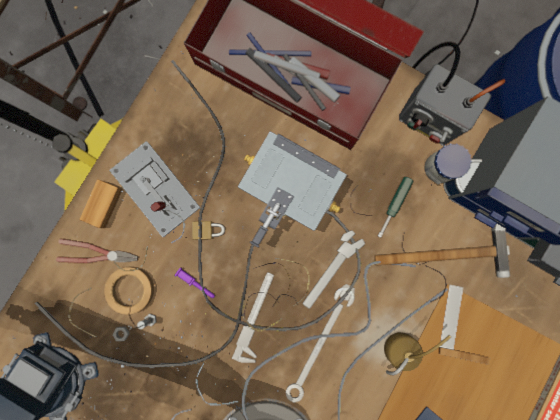

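View pics/side0.png

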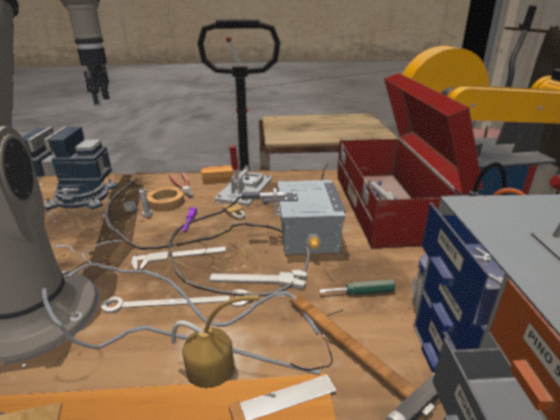

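The top view shows the box at about (292,180), with the pin handle at (262,235) and the staple at about (273,212). The padlock is at (208,230), the wrench at (335,270) and the screwdriver at (395,205). The purple decoy is at (195,283). Next I'll measure the lid and pin from the depth image.

Run:
```python
from h import *
D=np.load("top0.npz"); P=D["P"]; im=D["im"]; C=cal("top")
m=((P[...,2]>.094)&(P[...,2]<.112)).astype(np.uint8); 
m[:, :230]=0; m[:,355:]=0; m[:125]=0; m[250:]=0
m2=cv2.morphologyEx(m,cv2.MORPH_OPEN,np.ones((15,15)))
c=max(cv2.findContours(m2,0,2)[0],key=cv2.contourArea)
xy=onplane(C,c.reshape(-1,2),.104)[:,:2].astype(np.float32)
r=cv2.minAreaRect(xy); print("lid",r)
print("bench z",np.median(P[255:262,225:240,2]), "lid z",np.median(P[170:190,260:310,2]))
for n,(u0,v0,u1,v1) in dict(pin=(245,190,295,255)).items():
    h=(P[...,2]>.085); hh=P[v0:v1,u0:u1,2]
    print((hh[::3,::3]*1000).round().astype(int))
big=cv2.resize(im[150:270,190:350],(800,600),interpolation=cv2.INTER_CUBIC); cv2.imwrite("pics/crop.png",big)
```

```text
lid ((0.6082080602645874, -0.0480969101190567), (0.18742963671684265, 0.14239025115966797), 61.20709991455078)
bench z -0.0004699152610681645 lid z 0.10291551200805955
[[ 104  103  101  102  103  102  101  103  102  102  103  113  102  101
   105  104  101]
 [  -4   91  105  103  100  106  101  105  104   99  106  107  106  104
   105  102  100]
 [  -3    2    2  102   99  101  103   99  102  105  107  109  110  106
   109  106  104]
 [   0    0   -2   -1   -4  102  103  104  106  107  107  103  105  105
   108  102  103]
 [  -4    3    2   -5   -2   -2   -1  101  106  105  106  108  106  105
   105  102  104]
 [   2   -2    1   -2   -1    0   -2    3  109  106  114  112  104  108
   100  103  105]
 [   1   -5   -2    2    2    0   -2  107   -1   65  115  107  107  107
   102  108  105]
 [  -1   -2   -2   -2   -2    0  105    1  123  120  115  104  106  103
    99  103  104]
 [  -6   -5   -2   -1   -2    1  104  105  111  116  124   65  104   68
   104  103  101]
 [  -1   -7    1   -5   -2  105  105  106  114  114   27   71  103    1
     1   95 1169]
 [   1    0    0   -1   -3  101 
[... 348 characters left out ...]
0  114  117  116   -2   -2    1    1    0    0    4
    -2   -2   -2]
 [   0    3   -3    2  117  118  117    2   -4    5   -6    1    1    1
     0   -2    8]
 [   2   -2    1  120  114  119   -2   -1    0    0    0   -4    1   -4
    -3   -3   -2]
 [  -3    1  113  116  117  116   -1   -1   -1   -2   -1   -1    4    2
    -1   -3    3]
 [  -3   -3   31  117  117    1   -1   -3    1   -6    0    1 1169    0
    -2   -2   -2]
 [  -1    0   32   -3  116    4   -3    1   -2    2    0    3    1    0
    -1    0   -1]
 [   4    4   36   -1   -1   -3   -5   -1    0   -1   -3    2   -2    1
    -2    1    3]
 [   0   31   32    0   -3   -6   -3   -1    0    1    4    2   -3    1
     4   -3   -5]]
```

View pics/crop.png

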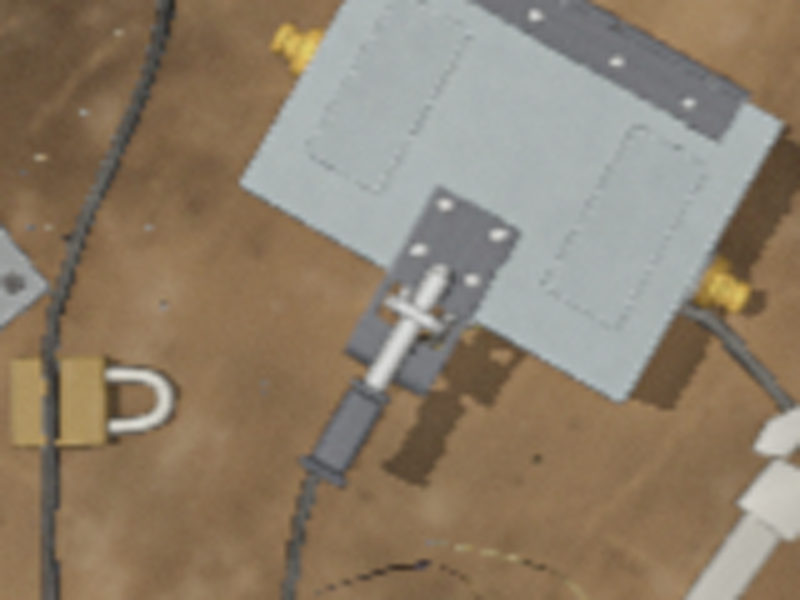

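The enlarged crop shows the handle from crop (378,385) to (322,475), the tip at (440,270), the staple at (417,310) and the lip at about (391,370). Divide by 5 and add (190,150) to get image pixels.

Run:
```python
from h import *
D=np.load("top0.npz"); P=D["P"]; C=cal("top")
f=lambda u,v,z: onplane(C,[[190+u/5-.4,150+v/5-.4]],z)[0]
hm=((P[...,2]>.108)&(P[...,2]<.13)).astype(np.uint8); hm[:,:240]=0;hm[:,300:]=0;hm[:225]=0;hm[255:]=0
n,l,s,c=cv2.connectedComponentsWithStats(hm); k=1+np.argmax(s[1:,4]); hp=np.argwhere(l==k)[:,::-1]
H=onplane(C,hp,.119); r=cv2.minAreaRect(H[:,:2].astype(np.float32)); print("handle rect",r,"z",np.median(P[l==k][:,2]))
h=f(349,431,.119);t=f(440,270,.11);st=f(417,310,.124);lip=f(391,370,.106)
print("h",h,"tip",t,"staple",st,"lip",lip,"len",np.linalg.norm((h-t)[:2]),"pin yaw",np.degrees(np.arctan2(*(t-h)[[1,0]])))
a=np.radians(61.2-90); X=np.array([np.cos(a),np.sin(a)]);Y=np.array([-X[1],X[0]])
for n,o in(("staple",st[:2]+X*.081),("lip",lip[:2]+X*.104)): print("origin by",n,o)
p1=f(293,45,.042);p2=f(728,285,.042);print("pipe",p1,p2,(p1+p2)/2,np.linalg.norm(p1-p2),np.degrees(np.arctan2(*(p1-p2)[[1,0]])))
# lid corners
cs=np.array([f(240,183,.104),f(620,402,.104),f(785,125,.104)])[:,:2];print("corners",cs,np.linalg.norm(cs[0]-cs[1]),np.linalg.norm(cs[2]-cs[1]),np.degrees(np.arctan2(*(cs[0]-cs[1])[::-1])), "centre",(cs[0]+cs[2])/2)
o=(st[:2]+X*.081+lip[:2]+X*.104)/2
print("nose",env.nose_length)
for yy in(0,-.03,-.04,-.05):
  for xx in(-.17,-.19,-.21): print(xx,yy,(o+xx*X+yy*Y).round(3),proj(C,[*(o+xx*X+yy*Y),0]).round())
for k in(61.2,241.2):
  for p in([*h[:2],.175],[*(h[:2]-.05*X),.2],[*(o-.2*X-.04*Y),.075],[*lip[:2],.16],[*(o+.1*X),.33]): 
    J=kin.inverse_kinematics(p,q(np.radians(k))); print(k,None if J is None else np.round(J,2))
```

```text
handle rect ((0.4902370572090149, 0.01811254769563675), (0.020412901416420937, 0.05001245439052582), 61.4985237121582) z 0.11751408727037091
h [0.48711755 0.01728366 0.119     ] tip [ 0.55568863 -0.01907898  0.11      ] staple [ 0.53782918 -0.01013807  0.124     ] lip [0.51328898 0.00083112 0.106     ] len 0.0776159466622164 pin yaw -27.936613316242433
origin by staple [ 0.60881002 -0.04916012]
origin by lip [ 0.60442488 -0.04927126]
pipe [0.66101725 0.05054086 0.042     ] [ 0.55635931 -0.14666262  0.042     ] [ 0.60868828 -0.04806088  0.042     ] 0.2232543332830233 62.04464094160502
corners [[ 0.59155873  0.0667285 ]
 [ 0.50172762 -0.09603077]
 [ 0.62044231 -0.16391403]] 0.18590376062836986 0.13675274737223586 61.10454288578356 centre [ 0.60600052 -0.04859277]
nose 0.0726
-0.17 0 [0.458 0.033] [[255. 249.]]
-0.19 0 [0.44  0.042] [[251. 256.]]
-0.21 0 [0.423 0.052] [[247. 264.]]
-0.17 -0.03 [0.443 0.006] [[266. 255.]]
-0.19 -0.03 [0.426 0.016] [[262. 263.]]
-0.21 -0.03 [0.408 0.026] [[258. 270.]]
-0.17 -0.04 [ 0.438 -0.002] [[270. 258.]]
-0.19 -0.04 [0.421 0.007] [[266. 265.]]
-0.21 -0.04 [0.403 0.017] [[262. 273.]]
-0.17 -0.05 [ 0.434 -0.011] [[274. 260.]]
-0.19 -0.05 [ 0.416 -0.001] [[270. 267.]]
-0.21 -0.05 [0.399 0.008] [[265. 275.]]
61.2 [-0.44  0.36  0.34  2.13 -0.19  0.68  1.09]
61.2 [-0.54  0.25  0.35  2.2  -0.13  0.71  0.97]
61.2 [-0.31  0.47  0.15  2.33 -0.2   0.35  1.08]
61.2 [-0.38  0.42  0.32  2.08 -0.21  0.67  1.15]
61.2 [-0.3   0.54  0.53  1.48 -0.29  1.19  1.35]
241.2 [-1.06  0.77  1.27  2.16 -0.94  0.97 -1.3 ]
241.2 [-1.2   0.59  1.29  2.23 -0.77  0.89 -1.49]
241.2 [-0.84  0.65  0.83  2.36 -1.03  0.55 -1.24]
241.2 [-0.98  0.86  1.27  2.11 -1.02  1.01 -1.22]
241.2 [-0.63  0.84  1.27  1.51 -0.81  1.39 -1.39]
```

```bash
cat >> h.py <<'E'
yaw=np.radians(61.5); X=np.array([np.sin(yaw),-np.cos(yaw),0]); Y=np.array([np.cos(yaw),np.sin(yaw),0])
O=np.array([.6068,-.0488,0]); Q=q(yaw)
def bx(x,y,z): return O+x*X+y*Y+[0,0,z]
def st(s=""):
    a=env.get_state(); print(s,round(a["time"],1),a["tcp_pos"].round(4) if hasattr(a["tcp_pos"],"round") else a["tcp_pos"],"F",np.round(a["force"],1),"op",round(a["opening"],4),"gf",np.round(a["gripper_force"],1)); return a
E
python3 - <<'E'
from h import *
h=np.array([.488,.0175,0])
env.grip(.05,40)
env.reach(h+[0,0,.25],Q)
env.movel(h+[0,0,.1775],.12,stop_force=10); st("down")
env.grip(.0,40); st("grip")
C=cal("wrist"); im,d=camera("wrist"); im2,_=camera("side"); cv2.imwrite("pics/w1.png",np.hstack([im[:,:],im2[100:,200:400].repeat(1,0)[:0] if 0 else im2])[:, :1120:2][::2])
cv2.imwrite("pics/s1.png",cv2.resize(im2[140:280,220:380],(640,560)))
E
```

```text
down 3.5 [0.4884 0.0176 0.1779] F [-0.1 -0.1  0.5] op 0.0501 gf 0.0
grip 3.9 [0.4884 0.0175 0.178 ] F [-1.2  0.3  3.4] op 0.0156 gf 41.7
```

View pics/s1.png

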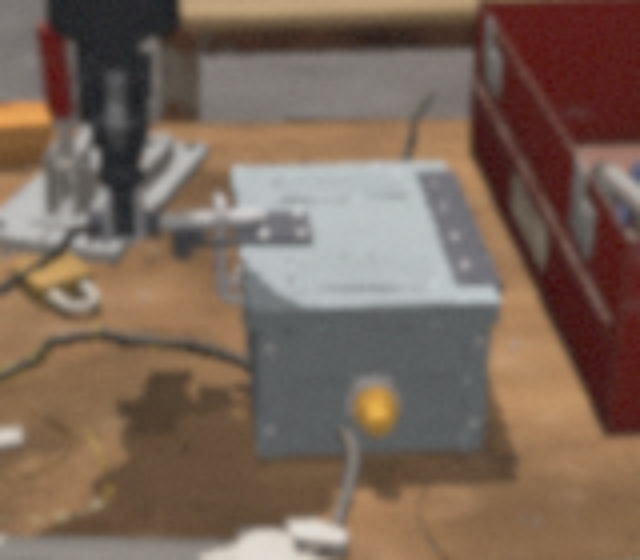

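The side view shows the fingers closed on the handle at about (120,220), with the shank in the staple at (215,215). Now I'll pull.

Run:
```python
from h import *
p=np.array(env.get_state()["tcp_pos"])
print(env.movel(p-.05*X,.06,stop_force=20)); st("pulled")
env.dwell(.3)
print(env.movel(p-.05*X+[0,0,.03],.1,stop_force=15)); st()
im2,_=camera("side"); im,_=camera("wrist"); cv2.imwrite("pics/s2.png",np.hstack([cv2.resize(im2[140:280,200:380],(480,420)),cv2.resize(im,(320,240)).copy() if 0 else cv2.copyMakeBorder(cv2.resize(im,(320,240)),0,180,0,0,0)]))
```

```text
False
pulled 5.0 [0.4444 0.0413 0.1779] F [-0.   0.   0.1] op 0.0159 gf 41.2
False
 5.8 [0.4445 0.0415 0.208 ] F [-0.1  0.2 -1.1] op 0.0157 gf 41.2
```

View pics/s2.png

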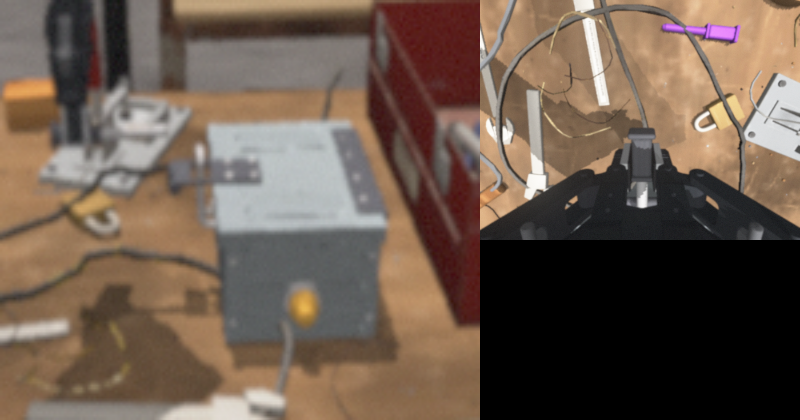

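Run:
```python
from h import *
env.movel(bx(-.172,-.058,.208),.15); st()
env.movel(bx(-.172,-.058,.10),.12,stop_force=12); st()
print(env.movel(bx(-.172,-.058,.071),.03,stop_force=6)); st("touch")
env.grip(.04); st("rel")
env.movel(bx(-.172,-.058,.23),.15); st()
C=cal("top");im,d=camera("top"); P=cloud(C,d); cv2.imwrite("pics/t3.png",cv2.resize(im[120:300,190:410],(733,600)))
```

```text
6.4 [ 0.4281 -0.0173  0.2079] F [-0.3 -0.1 -0.5] op 0.0159 gf 41.2
 7.5 [ 0.4284 -0.0176  0.1004] F [ 0.1 -0.4 -1.1] op 0.0157 gf 41.2
True
touch 8.2 [ 0.4282 -0.0178  0.0756] F [-1.7  0.3  7.8] op 0.0154 gf 42.6
rel 8.6 [ 0.4276 -0.0177  0.0754] F [ 0.3 -0.3 -0.3] op 0.0401 gf 0.0
 9.8 [ 0.4275 -0.0177  0.2294] F [-0.1  0.  -1.1] op 0.0404 gf 0.0
```

View pics/t3.png

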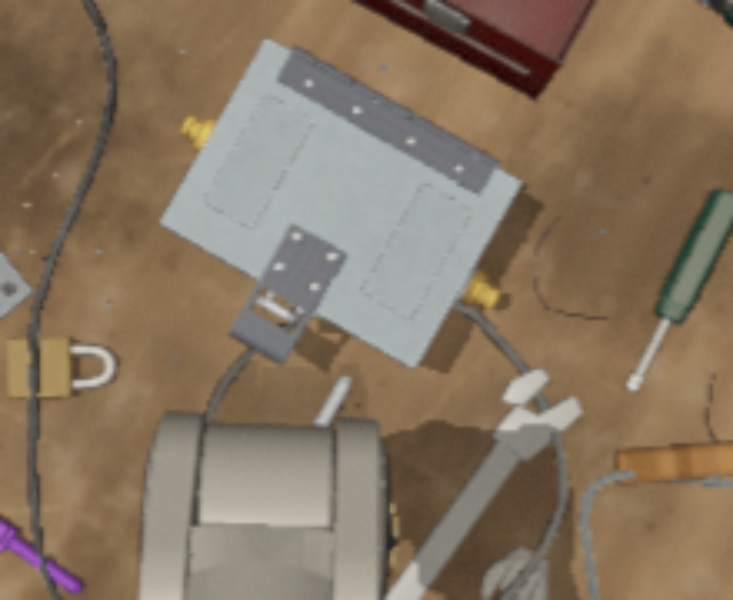

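The pin lies on the bench with its tip at (347,380) in the view, and the lip centre is at about (262,345). Next I'll pinch the lip and swing the lid along the hinge arc.

Run:
```python
from h import *
C=cal("top"); L=onplane(C,[[190+262/3.332-.4,120+345/3.333-.4]],.106)[0]; d=L-O; print("lip",L,"box x,y",d@X,d@Y)
s=onplane(C,[[190+276/3.332-.4,120+308/3.333-.4]],.122)[0]-O; print("staple",s@X,s@Y)
y=d@Y; assert abs(y)<.008 and abs(d@X+.104)<.01
p=bx(-.104,y,0)
env.grip(.062); 
env.movel(p+[0,0,.23],.15)
print(env.movel(p+[0,0,.158],.08,stop_force=10)); st("down")
env.grip(.0,40); st("grip")
```

```text
lip [ 5.14340055e-01 -5.77043229e-05  1.06000000e-01] box x,y -0.10451319523274887 -0.00128250915316358
staple -0.08031129887679803 0.0017754155705373142
False
down 12.0 [ 5.151e-01 -3.000e-04  1.584e-01] F [ 0.3 -0.5 -0.5] op 0.0618 gf 0.0
grip 12.3 [0.5165 0.0021 0.1594] F [1.4 6.4 6.3] op 0.0384 gf 39.5
```

Run:
```python
from h import *
hx=-.104+.172
for a in np.linspace(0,1.78,19)[1:]:
    t=bx(hx-.172*np.cos(a),.0015,.159+.172*np.sin(a))
    if env.movel(t,.12,stop_force=30): st("STOP %.2f"%a); break
    f=env.get_state(); print(round(a,2),np.round(f["force"],1),round(f["opening"],4))
env.dwell(.3); st("end")
im,_=camera("side"); cv2.imwrite("pics/s4.png",im)
```

```text
0.1 [ 2.2 -0.5 -3.9] 0.0389
0.2 [ 4.2  0.7 -3.1] 0.0389
0.3 [ 4.1  1.3 -4.1] 0.0389
0.4 [ 5.3  2.  -3.9] 0.0387
0.49 [ 4.7  2.2 -4.4] 0.0389
0.59 [ 4.2  3.9 -4.6] 0.0388
0.69 [ 3.6  3.6 -5.6] 0.039
0.79 [ 3.6  5.1 -4. ] 0.0385
0.89 [ 3.3  4.5 -4.2] 0.0389
0.99 [ 2.9  4.7 -4.2] 0.0389
1.09 [ 2.4  4.2 -4.2] 0.0385
1.19 [ 1.2  4.2 -3.3] 0.0386
1.29 [ 1.7  4.1 -2.8] 0.0387
1.38 [ 0.2  4.6 -0.8] 0.0388
1.48 [ 0.7  3.9 -0.5] 0.0387
1.58 [-0.6  3.8  2.2] 0.039
1.68 [-0.6  1.5  4.6] 0.0388
1.78 [-0.9  1.1  4. ] 0.039
end 17.9 [ 0.6985 -0.0973  0.328 ] F [1.1 1.2 5.1] op 0.0389 gf 41.1
```

View pics/s4.png

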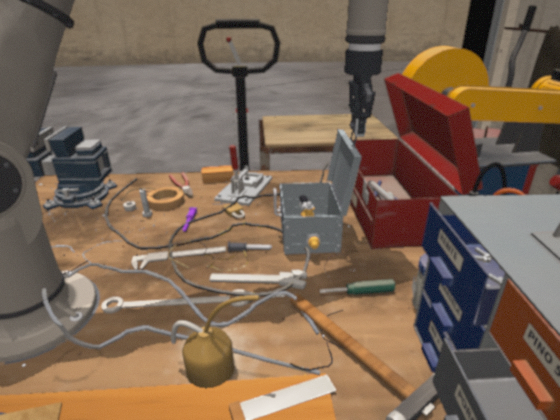

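The lid is past upright in the side view, around (345,175). I'll release it, go above the box and look for the lever.

Run:
```python
from h import *
env.grip(.062); env.dwell(.2)
p=np.array(env.get_state()["tcp_pos"])
env.movel(p+[0,0,.05],.1,stop_force=10)
env.movel(bx(-.17,0,.36),.25); env.grip(0,40); env.dwell(.2); st()
C=cal("top"); im,d=camera("top"); P=cloud(C,d); np.savez("top5.npz",P=P,im=im)
im2,d2=camera("wrist"); cv2.imwrite("pics/t5.png",np.hstack([cv2.resize(im[125:245,230:360],(433,400)),cv2.resize(im2[:,::],(367,400))]))
# lid angle from cloud: points above .13 near lid
b=P-O; x=b@X; y=b@Y; m=(P[...,2]>.14)&(P[...,2]<.28)&(np.abs(y)<.09)&(x>.05)&(x<.16)
if m.sum()>20: print(m.sum(),"lid ang",np.pi/2+np.arctan(np.median((x[m]-.068)/(P[...,2][m]-.1))))
```

```text
21.2 [0.4574 0.0324 0.36  ] F [ 0.5  0.1 -0.6] op -0.0001 gf 0.0
2730 lid ang 1.9213934599770495
```

View pics/t5.png

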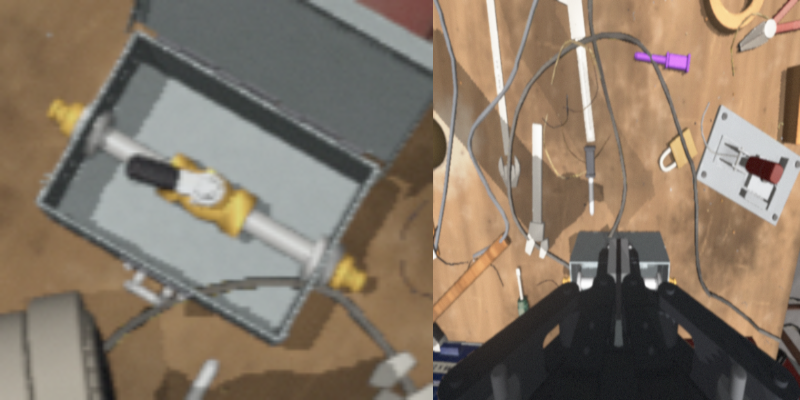

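The crop shows the lever hub at about (208,188), with the sleeve from (178,183) to (130,170). The lid is at 1.92 rad.

Run:
```python
from h import *
C=cal("top"); P=np.load("top5.npz")["P"]; im=np.load("top5.npz")["im"]
g=lambda u,v,z:onplane(C,[[230+u/3.333-.4,125+v/3.333-.4]],z)[0]
dark=(im.max(2)<60).astype(np.uint8); sub=np.zeros_like(dark); sub[165:190,262:290]=dark[165:190,262:290]
n,l,s,c=cv2.connectedComponentsWithStats(sub); k=1+np.argmax(s[1:,4]); 
sl=onplane(C,[c[k]],.0835)[0]-O; ax=g(208,188,.085)-O; sp=np.argwhere(l==k)
r=cv2.minAreaRect(onplane(C,sp[:,::-1],.0835)[:,:2].astype(np.float32)); print("sleeve rect",r,"z",np.median(P[l==k][:,2]))
sx=np.array([sl@X,sl@Y]); axx=np.array([ax@X,ax@Y]); d=sx-axx; a0=np.arctan2(-d[0],d[1]); print("sleeve",sx,"axis",axx,"r",np.linalg.norm(d),"a0",a0)
```

```text
sleeve rect ((0.6205946207046509, -0.01337506715208292), (0.030132384970784187, 0.006393342278897762), 73.86805725097656) z 0.08260910615012763
sleeve [-0.00437175  0.0368092 ] axis [0.0001517 0.0001772] r 0.036910222889202246 a0 0.1228613852004499
```

Run:
```python
from h import *
z=.142
def fp(a,gap,zz=z):
    u=np.array([-np.sin(a),np.cos(a)]); n=np.array([-np.cos(a),-np.sin(a)])
    c=.036*u-(.0085+.011*abs(np.cos(a))+.0145*abs(np.sin(a))+gap)*n
    return bx(c[0],c[1],zz)
env.movel(fp(.12,.009,.36),.25)
env.movel(fp(.12,.009,.19),.2)
print(env.movel(fp(.12,.009),.08,stop_force=8)); st("in")
for a in np.linspace(.12,1.57,13):
    if env.movel(fp(a,0),.1,stop_force=25): st("STOP %.2f"%a); break
    print(round(a,2),np.round(env.get_state()["force"],1))
print(env.movel(fp(1.57,-.008),.03,stop_force=15)); st("stop push"); env.dwell(.3)
d=np.array(env.get_state()["tcp_pos"])-O; print("box",d@X,d@Y)
env.movel(fp(1.57,.012),.1)
env.movel(fp(1.57,.012,.3),.2); env.movel(bx(-.2,.15,.4),.25); st()
C=cal("top"); im,dd=camera("top"); P=cloud(C,dd); cv2.imwrite("pics/t6.png",cv2.resize(im[125:305,200:420],(733,600)))
b=P-O; x=b@X; y=b@Y; m=(P[...,2]>.14)&(P[...,2]<.28)&(np.abs(y)<.09)&(x>.05)&(x<.16)
print("lid ang",np.pi/2+np.arctan(np.median((x[m]-.068)/(P[...,2][m]-.1))))
```

```text
False
in 24.0 [ 0.6483 -0.0266  0.142 ] F [-0.3 -0.5  0.2] op 0.0 gf 0.0
0.12 [ 0.6 -0.7  0.6]
0.24 [ 0.8 -0.1  0.1]
0.36 [ 4.6 -2.5  0.4]
0.48 [ 3.8 -4.2  1. ]
0.6 [ 4.1 -2.4  0.9]
0.72 [ 3.9 -3.   1. ]
0.85 [ 4.8 -2.   0.9]
0.97 [ 4.9 -1.1  0.7]
1.09 [ 4.3 -0.1  2. ]
1.21 [5.  0.2 2.5]
1.33 [3.7 1.5 1.2]
1.45 [3.7 1.5 1.3]
1.57 [3.7 2.6 1.9]
True
stop push 27.5 [ 0.5858 -0.0109  0.142 ] F [2.1 2.1 1.3] op -0.0004 gf 1.6
box -0.03616397006125595 0.02333181285359518
 30.0 [0.5028 0.177  0.3991] F [0.1 0.5 0. ] op 0.0 gf 0.0
lid ang 1.9207649045195538
```

View pics/t6.png

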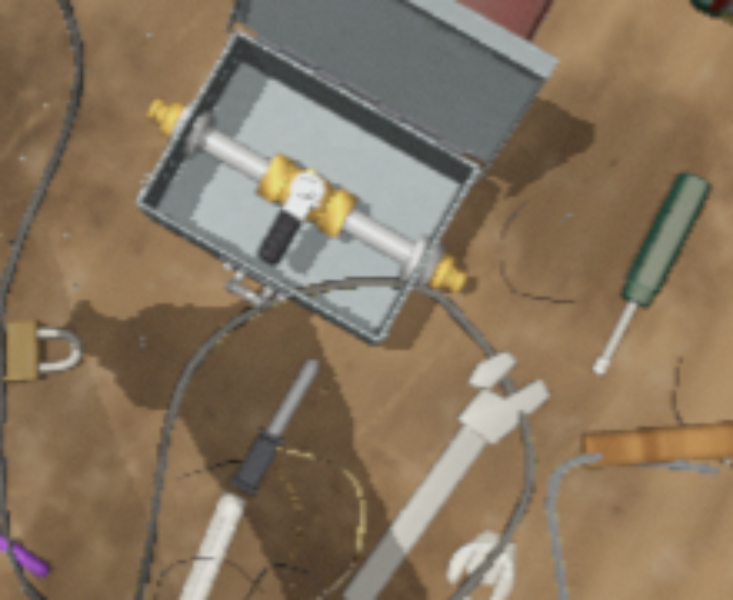

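The lever looks across, but the push ended right at the nominal contact, so I'll push again to be sure and check the pin's height too. The pin lies at (315,365)–(245,490), with its handle end next to the caliper.

Run:
```python
from h import *
C=cal("top"); im,dd=camera("top"); P=cloud(C,dd)
def zat(u,v): a,b=int(200+u/3.333),int(125+v/3.333); return np.median(P[b-1:b+2,a-1:a+2,2]).round(4)
print("handle z",[zat(u,v) for u,v in((264,448),(256,464),(248,480))],"shank",[zat(u,v) for u,v in((283,415),(298,390),(311,368))],"bench",zat(340,420),"caliper",zat(225,520))
F=lambda y,zz=.142: bx(-.037,y,zz)
env.movel(F(.036,.3),.25); env.movel(F(.036,.142),.2,stop_force=10)
print(env.movel(F(.026),.08,stop_force=15)); st()
print(env.movel(F(.008),.03,stop_force=22)); st("push")
a=env.get_state(); d=np.array(a["tcp_pos"])-O; print("box",d@X,d@Y); env.dwell(.3)
env.movel(F(.036),.1); env.movel(F(.036,.3),.2); env.movel(bx(-.2,.15,.4),.25); st()
im,_=camera("top"); sub=im[160:215,265:310]
cv2.imwrite("pics/t7.png",cv2.resize(sub,(450,550),interpolation=cv2.INTER_CUBIC))
```

```text
handle z [np.float64(0.0159), np.float64(0.0149), np.float64(0.0177)] shank [np.float64(0.0106), np.float64(0.0103), np.float64(0.0091)] bench -0.0 caliper 0.0051
False
 32.4 [ 0.5867 -0.0093  0.1429] F [-0.3 -0.4 -0.1] op -0.0004 gf 0.0
True
push 32.8 [ 0.5847 -0.0111  0.1425] F [2.3 2.3 0.8] op -0.0001 gf 1.7
box -0.03738287858123953 0.022583684017822955
 35.4 [0.5028 0.177  0.3991] F [-0.  -0.2  0.2] op -0.0002 gf 0.0
```

View pics/t7.png

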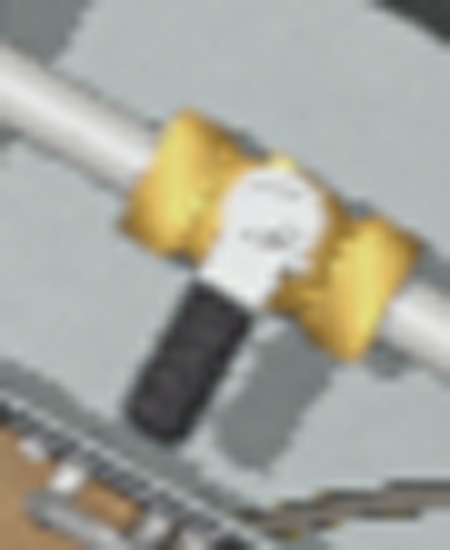

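The second push met a rigid stop at the same place (22 N at 0.0226 m, against 15 N at 0.0233 m). The view shows the sleeve across the pipe, from hub (272,212) to end (158,425). The pin lies flat, so I'm handing in.

```bash
python3 -c "
from h import *
print(job.job_done())"
```

```text
the job is handed in; nothing more can be done
None
```

I handed the job in at about 35 s of the 69 s allowed, with no verdict returned: the pin lies flat on the bench in front of the box, the lid stands open on its stop at 1.92 rad, and the valve lever is across the pipe against its stop.

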